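Find the carbide block by its weight

TASK

Three blocks that look exactly alike lie in the sloping seats of the walnut rack: two are steel, one is carbide and nearly twice as heavy. Find the carbide one by feeling their weights and set it down gently on the pink granite plate, without dropping it; the two steel blocks must end up in seats of the rack, one to a seat. Leave the other things on the table where they are.

Things in the scene. Friction and masses are not known exactly. Their poses are not given: they have to be found in the camera images.
- rack: fixed walnut rack, base board 110 x 300 x 14 mm with three sloping seats 90 mm apart along y. At the start each seat holds one plain bright metal block 80 x 30 x 24 mm, centred, underside on the slope (steel 0.36 to 0.42 kg, carbide 0.67 to 0.77 kg; which seat has the carbide varies). Blocks' tops reach 76 mm above the table. Origin: centre of the board's underside; z up
- seat_1: first seat of the rack (rack y = -90 mm), a surface sloping 30 degrees. Origin: middle of the slope, under the middle of its block's underside; x along the block (80 mm), y up the slope (30 mm), z out of the slope (24 mm), so z leans 30 degrees from vertical to the rack's -y side. Two 10 mm high ledges at y = -15 mm stop the block; between them the middle 36 mm of its length is free for a finger
- seat_2: middle seat of the rack (rack y = 0 mm), a surface sloping 30 degrees. Origin: middle of the slope, under the middle of its block's underside; x along the block (80 mm), y up the slope (30 mm), z out of the slope (24 mm), so z leans 30 degrees from vertical to the rack's -y side. Two 10 mm high ledges at y = -15 mm stop the block; between them the middle 36 mm of its length is free for a finger
- seat_3: third seat of the rack (rack y = +90 mm), a surface sloping 30 degrees. Origin: middle of the slope, under the middle of its block's underside; x along the block (80 mm), y up the slope (30 mm), z out of the slope (24 mm), so z leans 30 degrees from vertical to the rack's -y side. Two 10 mm high ledges at y = -15 mm stop the block; between them the middle 36 mm of its length is free for a finger
- granite: fixed pink granite plate 300 (x) x 220 (y) x 50 mm high; origin at the centre of its underside, so its top is at z = 50 mm. A grey cast-iron angle plate 100 mm wide and 100 mm tall is fixed on it, at its end nearer the robot, from x = -140 to x = -64 mm; the rest of the top is bare
- sine_bar: bystander: nickel-plated sine bar 130 (x) x 25 x 30 mm high on two rolls, loose on the table on the robot's side of the rack; origin under its centre
- toolmakers_button: bystander: squat round steel button, 36 mm across, 22 mm high, loose on the table between rack and granite plate; origin under its centre
- vee_block: bystander: dark iron vee block 60 x 50 x 42 mm, loose on the table by the rack; origin under its centre
- parallel: bystander: dark steel bar 150 (x) x 12 x 30 mm high, loose on the table by the rack; origin under its centre
- try_square: bystander: steel try square lying flat, stock 75 (x) x 20 x 16 mm with a thin blade reaching 100 mm along y, loose on the table between rack and granite plate, on the far side; origin under the stock's centre

How it is judged:
By the outcome, as a careful person would: the job done as asked, in the order asked, and still so for the second after the job is handed in, with the robot touching nothing.
It also fails if it takes over 64 s, if anything falls off the work surface, if the arm or the gripper's body presses on something with over 40 N, if the wrist force passes 120 N, or if a joint passes its speed limit or range.

ROBOT

A 6-joint arm with a two-finger parallel gripper is mounted at the origin on the work surface. World frame = base frame: x ahead of the robot, y to its left, z up, the work surface at z = 0. Lengths are in mm, angles in rad, forces in N, time in s.
With the tool pointing down it reaches from about 275 to 750 mm from the base axis. Payload 10.2 kg.
Tool frame: the origin (TCP) lies between the finger pads; the fingertips stand 8 mm ahead of it and the grasp point (between the pads) lies 11 mm behind it; z points along the fingers, y is the line along which they close (so a half turn about z gives the same grasp; the last joint's range is limited). The gripper opens to 85 mm and grips with 20 to 120 N. Pads are 22 mm wide; open, the fingers measure 114 mm over their backs; the gripper's body (76 mm by 85 mm) begins 54 mm behind the grasp point. The pads swing forward as they close: fully open they stand 13 mm farther back than shut.
Start: joints at [-0.223, 0.313, 1.498, -0, 1.331, -0.223], TCP at [525.006, -0.014, 239.294] pointing down, gripper open.
Joint ranges: [-2.94, 2.94], [-0.97, 2.17], [0.19, 2.56], [-1.23, 4.37], [0.02, 3.11], [-2.88, 2.88]. Speed limits (rad/s): [2.39, 2.39, 3.01, 3.14, 3.14, 3.14].

INTERFACE

Orientations are given as a unit quaternion [w, x, y, z].
In Python, from rig import * gives the robot as it stands.
- The arm moves only by the shell command python3 -m handwheel 'ROWS' [FORCE]. ROWS is JSON, a list that holds one entry, the list of rows, each a list of 7 numbers: the shift along the world's x, y, z in mm, then the turn, a rotation vector about the world's x, y, z in degrees, then the opening, from -1 (shut) to 1 (fully open). A call has 1 to 8 rows; each row shifts and turns the commanded pose from where the row before left it; what a row does not reach is not made up. A row lasts 1/8 s, in which the tool goes at most 62.5 mm and 10.7 degrees, less where a joint would pass 70% of its speed; a pose out of reach is approached as far as the arm can. A call is refused whole if a number of a shift passes 62.5 or a number of a turn 10.7, either way. A call with a gripper value outside its range is refused whole. The fingers move at their own pace and stop on an object; FORCE is the grip in N (left out, the last holds). Time passes only in rows, so rows that do not move let the fingers close. It gives the time, the measured TCP pose, the force, the opening and the grip force at its end, in the units of the state.
- sense(): the state, without advancing time (a new reading comes with each control period).
- capture(name): name is "scene" or "side" or "wrist"; returns a dict with "image" (480x640x3 uint8, red, green, blue), "fx", "fy", "cx", "cy" (pixels), "rvec" (rotation vector, rad) and "tvec" (3), from world to camera coordinates, as OpenCV has them; the wrist camera has in their place "hand_eye" (4x4, takes a point from camera to tool coordinates, whose origin is the TCP and whose axes are the flange's). Camera axes: x right, y down, z forward; pixel columns grow to the right and rows downward; lengths in mm; the calibration is good to about 2 mm. A picture is of the moment at which its call begins: read the wrist's pose just before it. There is no depth.
- finish_job(): hands the job in; it is judged then, once.
The state is a dict: "time_s": time; "joints": joint angles; "dq": joint speeds; "tau": joint torques, N m; "eef_pos": TCP position; "ee_rot": TCP orientation; "force": force on the tool from outside, world axes, zero at the start; "wrist_torque": the same for the moment, N m; "grip_width": opening from 0.0 (shut) to 1.0 (fully open); "grip_force": force on a finger pad.
Only numpy, scipy, OpenCV 4.12 (cv2) and the standard library are available. Lean on these libraries where they do the work, as an engineer would, in place of code of your own. Each camera call takes 0.05 s, during which the arm holds its last target. There are 200 camera calls.

## Working session

There is one attempt and no reset: what is moved stays moved. The work goes in short steps, Python scripts to look and compute and a shell command to move; the robot and the scene stay as the last step left them, time stands still between calls to the robot, and variables do not carry over. Pictures are saved under pics/ and viewed, at most 10 in all, crops included, and the job is handed in when it is done.

```bash
mkdir -p pics; ls; python3 - <<'E'
from rig import *
import cv2
s=sense();print({k:s[k] for k in('time_s','eef_pos','ee_rot','force','grip_width')})
for n in("scene","side"):
    c=capture(n);cv2.imwrite(f"pics/{n}0.png",c["image"][:,:,::-1]);print({k:v for k,v in c.items() if k!="image"})
E
```

```text
pics
{'time_s': 0.0, 'eef_pos': array([5.24754365e+02, 1.96771192e-02, 2.38732403e+02]), 'ee_rot': array([-5.39412559e-04,  7.07120092e-01,  7.07093184e-01, -3.36531281e-04]), 'force': array([-0.20145152, -1.29285406, -1.24221516]), 'grip_width': 0.9996561006758878}
{'fx': 483.29656900455694, 'fy': 483.29656900455694, 'cx': 327.0091053172221, 'cy': 242.05559751443474, 'rvec': array([ 1.17555275,  2.15838011, -1.15180119]), 'tvec': array([ 303.3145654 , -205.38784707, 1357.86861894])}
{'fx': 621.1285807180008, 'fy': 621.1285807180008, 'cx': 318.7520038487042, 'cy': 221.31808994633877, 'rvec': array([ 2.08167318, -0.76661837,  0.36739306]), 'tvec': array([-384.90318522,  253.4492525 ,  736.40988713])}
```

View pics/scene0.png

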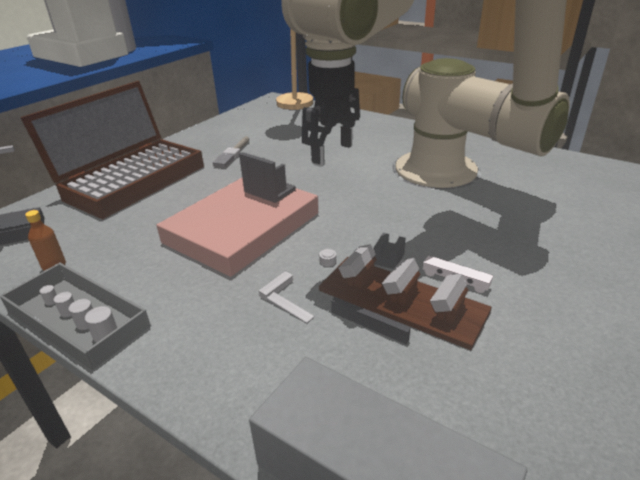

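View pics/side0.png

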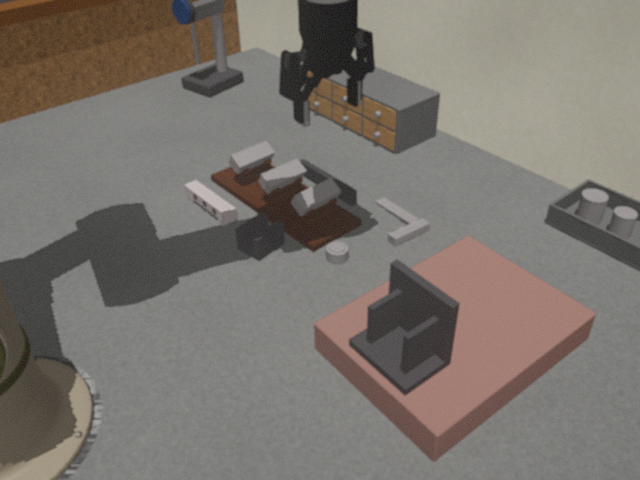

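The scene picture shows the rack at about (405,300) with blocks at (355,262), (401,277) and (449,292). The granite is at about (240,225), with the angle plate at (263,178). In the side view the rack is at about (285,200) and the granite at about (455,340).

```bash
cat > h.py <<'E'
from rig import *
import cv2, numpy as np
from scipy.spatial.transform import Rotation as R
def cam(n):
    s=sense(); c=capture(n)
    if n=="wrist":
        q=s["ee_rot"]; T=np.eye(4);T[:3,:3]=R.from_quat([*q[1:],q[0]]).as_matrix();T[:3,3]=s["eef_pos"]
        M=T@np.array(c["hand_eye"]); c["Rwc"],c["o"]=M[:3,:3],M[:3,3]
    else:
        r=cv2.Rodrigues(np.array(c["rvec"]))[0]; c["Rwc"],c["o"]=r.T,-r.T@c["tvec"]
    return c
def ray(c,p):
    d=c["Rwc"]@np.array([(p[0]-c["cx"])/c["fx"],(p[1]-c["cy"])/c["fy"],1]); return d/np.linalg.norm(d)
def plane(c,p,z):
    d=ray(c,p); return c["o"]+d*(z-c["o"][2])/d[2]
def tri(cs,ps):
    A=np.zeros((3,3));b=np.zeros(3)
    for c,p in zip(cs,ps):
        d=ray(c,p);P=np.eye(3)-np.outer(d,d);A+=P;b+=P@c["o"]
    x=np.linalg.solve(A,b); return x, max(np.linalg.norm(np.cross(ray(c,p),x-c["o"])) for c,p in zip(cs,ps))
E
python3 - <<'E'
from h import *
np.set_printoptions(precision=1,suppress=True)
a,b=cam("scene"),cam("side")
print("rack sc",[plane(a,p,14) for p in((320,283),(473,343),(490,310))])
print("rack si",[plane(b,p,14) for p in((211,178),(313,245),(360,220))])
print("gran sc",[plane(a,p,50) for p in((160,226),(231,252),(318,205))])
print("gran si",[plane(b,p,50) for p in((316,331),(434,438),(594,316),(468,238))])
for n,p,q in(("granite far-left?",(231,252),(468,238)),("granite",(318,205),(316,331)),("blockA",(355,262),(317,197)),("blockB",(401,277),(283,177)),("blockC",(449,292),(252,159)),("button",(328,257),(337,250))):
    print(n,tri((a,b),(p,q)))
for n,p in(("vee",(388,250)),("sine",(457,273)),("par",(370,320)),("sq",(275,286))): print(n,plane(a,p,20))
E
```

```text
rack sc [array([602.1,  18.9,  14. ]), array([597. , 319.7,  14. ]), array([504.3, 317.8,  14. ])]
rack si [array([492. , 305.6,  14. ]), array([506.1,  19.4,  14. ]), array([609.8,  20.1,  14. ])]
gran sc [array([ 661.1, -358.7,   50. ]), array([ 651.6, -160.2,   50. ]), array([ 408. , -117.2,   50. ])]
gran si [array([ 366.4, -157.8,   50. ]), array([ 361.4, -361.7,   50. ]), array([ 656.6, -374.1,   50. ]), array([ 666.2, -159.6,   50. ])]
granite far-left? (array([ 657.8, -160. ,   54.1]), np.float64(4.54941800644925))
granite (array([ 378.8, -139.9,   28.2]), np.float64(1.517390817827241))
blockA (array([558.8,  71.1,  57.7]), np.float64(0.202636241403375))
blockB (array([555. , 163. ,  56.9]), np.float64(1.9123355549765442))
blockC (array([550. , 251.5,  57.4]), np.float64(2.472196503182592))
button (array([525.3, -15.1,  14.6]), np.float64(1.4690293925214633))
vee [443.6  82.6  20. ]
sine [441.8 231.7  20. ]
par [645.5 153.1  20. ]
sq [660.8 -44.4  20. ]
```

```bash
python3 -m handwheel '[[[3,21,8,0,0,10,1],[3,21,8,0,0,10,1],[3,21,8,0,0,10,1],[3,21,8,0,0,10,1],[3,21,8,0,0,10,1],[3,21,8,0,0,10,1],[3,21,8,0,0,10,1],[0,21,8,0,0,10,1]]]' 60; python3 -m handwheel '[[[0,0,0,0,0,10,1],[0,0,0,0,0,0,1]]]'; python3 - <<'E'
from h import *
np.set_printoptions(precision=3,suppress=True)
c=cam("wrist");cv2.imwrite("pics/w1.png",c["image"][:,:,::-1]);np.save("w1.npy",c,allow_pickle=True)
print(c["hand_eye"],c["fx"],c["o"],c["Rwc"],sense()["joints"])
E
```

```text
time_s: 1.2
eef_pos: [546.0, 168.6, 303.3]
ee_rot: [-0.0, 0.084, 0.996, -0.0]
force: [1.5, -1.2, -0.0]
grip_width: 1.003
grip_force: 0.0
time_s: 1.45
eef_pos: [545.9, 168.1, 303.0]
ee_rot: [-0.0, 0.001, 1.0, -0.0]
force: [-0.1, 0.5, 1.2]
grip_width: 1.001
grip_force: 0.0
[[   0.001   -0.946   -0.324   82.895]
 [   1.       0.001    0.001    0.035]
 [  -0.      -0.324    0.946 -134.461]
 [   0.       0.       0.       1.   ]] 424.4272364354306 [463.09  168.277 437.547] [[-0.     0.946  0.324]
 [ 1.     0.     0.   ]
 [ 0.     0.324 -0.946]] [ 0.093  0.383  1.235 -0.     1.523 -1.474]
```

View pics/w1.png

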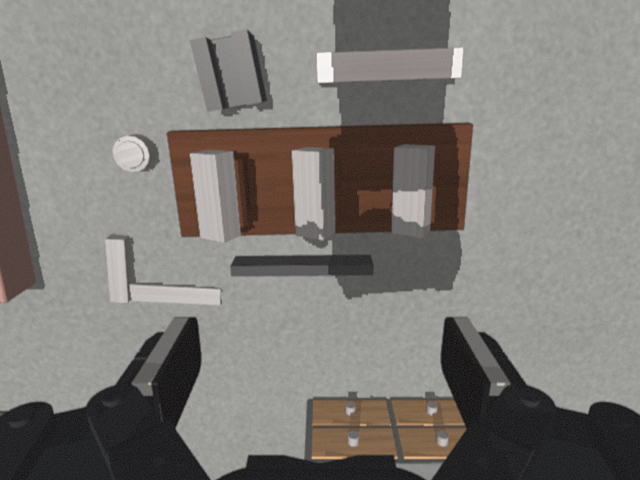

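The wrist view shows the rack at (170–470, 125–235), with image right = world +y. The blocks are at about (215,195), (313,192) and (413,190). I'll take a second wrist viewpoint for height, then look at a crop of the blocks.

```bash
python3 -m handwheel '[[[0,-45,-25,0,0,0,1],[0,-45,-25,0,0,0,1],[0,0,-10,0,0,0,1],[0,0,0,0,0,0,1]]]'; python3 - <<'E'
from h import *
c=cam("wrist");np.save("w2.npy",c,allow_pickle=True)
a=np.load("w1.npy",allow_pickle=True).item()["image"][110:250,150:490]
b=c["image"][:300]
cv2.imwrite("pics/w2.png",np.vstack([cv2.resize(a,(800,329),interpolation=cv2.INTER_CUBIC),cv2.resize(b,(578,271))[:, :578].copy() if 0 else cv2.copyMakeBorder(cv2.resize(b,(578,271)),0,0,0,222,cv2.BORDER_CONSTANT)])[:,:,::-1])
E
```

```text
time_s: 2.0
eef_pos: [545.9, 78.2, 242.9]
ee_rot: [-0.001, 0.001, 1.0, 0.0]
force: [0.8, 1.3, 0.1]
grip_width: 0.999
grip_force: 0.0
```

View pics/w2.png

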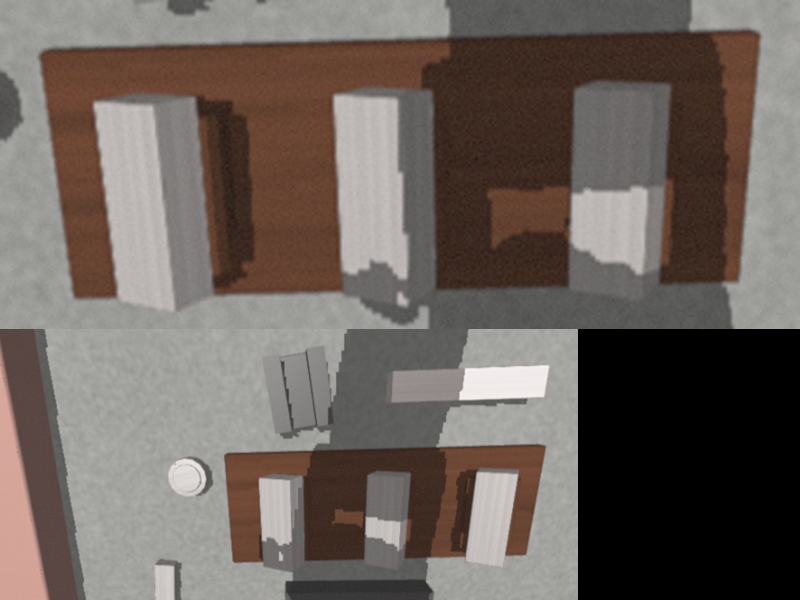

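The crop shows the wide light faces to the left (−y) of each ridge and narrow dark faces to the right, so seat z leans to world −y. I need the same ridge corners in the second view.

```bash
python3 - <<'E'
from h import *
c=np.load("w2.npy",allow_pickle=True).item()["image"][120:270,240:610]
cv2.imwrite("pics/w3.png",cv2.resize(c,(740,300),interpolation=cv2.INTER_CUBIC)[:,:,::-1])
E
```

```text
(no output)
```

View pics/w3.png

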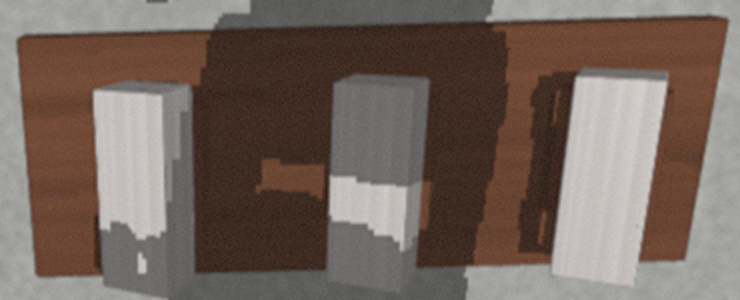

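```bash
python3 - <<'E'
from h import *
np.set_printoptions(precision=1,suppress=True)
a,b=[np.load(f"{n}.npy",allow_pickle=True).item() for n in("w1","w2")]
P1={1:[(95,104),(155,102),(175,308),(118,302)],2:[(335,97),(398,95),(410,300),(342,292)],3:[(574,92),(657,90),(645,298),(570,290)]}
P2={1:[(94,90),(163,95),(165,293),(104,286)],2:[(333,83),(413,82),(402,292),(328,285)],3:[(573,76),(667,76),(634,287),(553,275)]}
for k in P1:
    X=[]
    for p,q in zip(P1[k],P2[k]):
        p=np.array(p)/2.353+(150,110);q=np.array(q)/2+(240,120);x,e=tri((a,b),(p,q));X.append(x);print(k,x,round(e,1))
    X=np.array(X);print("  mean top face",X.mean(0),"ridge dir",X[2]-X[1])
print("w1 board",[plane(a,np.array(p)/2.353+(150,110),14) for p in((42,52),(757,33),(738,282),(75,297))])
print("w2 board",[plane(b,np.array(p)/2+(240,120),14) for p in((19,37),(727,18),(684,260),(38,275))])
E
```

```text
1 [518.2  53.2  59.6] 0.5
1 [516.4  79.2  74.1] 0.6
1 [596.3  79.8  70. ] 0.3
1 [596.7  55.3  61.8] 0.3
  mean top face [556.9  66.9  66.4] ridge dir [79.8  0.6 -4.1]
2 [516.  143.3  56.9] 0.4
2 [512.3 167.2  78.1] 0.5
2 [592.1 171.4  75.8] 0.9
2 [592.3 144.7  67.2] 1.4
  mean top face [553.2 156.6  69.5] ridge dir [79.8  4.3 -2.3]
3 [513.8 233.5  56.9] 0.7
3 [511.7 261.6  69.1] 0.5
3 [592.2 262.8  71.9] 0.5
3 [591.7 235.4  62.1] 0.0
  mean top face [552.4 248.3  65. ] ridge dir [80.5  1.2  2.8]
w1 board [array([504. ,  19.4,  14. ]), array([496.3, 314.9,  14. ]), array([604.5, 318.9,  14. ]), array([611.6,  21.7,  14. ])]
w2 board [array([503.2,  18.7,  14. ]), array([495.7, 314.8,  14. ]), array([604. , 318.3,  14. ]), array([611. ,  21.5,  14. ])]
```

```bash
python3 -m handwheel '[[[4,-12,-40,10,0,0.5,0.2],[3,-11,-40,10,0,0.5,0.2],[3,-11,-40,10,0,0.4,0.2],[0,0,-15,0,0,0,0.2],[0,0,0,0,0,0,0.2],[0,0,0,0,0,0,0.2],[0,0,0,0,0,0,0.2]]]' 60; python3 - <<'E'
from h import *
c=cam("side")["image"][120:280,180:420]; cv2.imwrite("pics/s2.png",cv2.resize(c,(720,480),interpolation=cv2.INTER_CUBIC)[:,:,::-1])
E
```

```text
time_s: 2.92
eef_pos: [556.5, 44.8, 109.7]
ee_rot: [0.001, -0.013, 0.966, 0.258]
force: [-0.8, -0.4, 0.1]
grip_width: 0.599
grip_force: 0.0
```

View pics/s2.png

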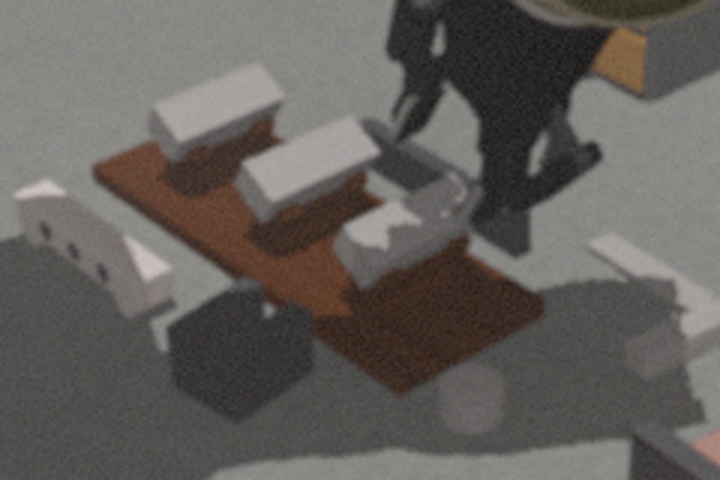

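The side crop shows the tilted gripper just past block 1, at about (500,200), with block 1 at (405,225) and nothing touched. I'll descend along the seat normal.

```bash
python3 -m handwheel '[[[0,7,-14,0,0,0,0.2],[0,7,-14,0,0,0,0.2],[0,7,-12,0,0,0,0.2],[0,4,-7,0,0,0,0.2],[0,2,-4,0,0,0,0.2],[0,2,-3,0,0,0,0.2],[0,0,0,0,0,0,0.2]]]'; python3 - <<'E'
from h import *
c=cam("wrist");cv2.imwrite("pics/w4.png",c["image"][:,:,::-1]);print(sense()["force"])
E
```

```text
time_s: 3.85
eef_pos: [556.0, 73.0, 54.3]
ee_rot: [0.0, -0.012, 0.966, 0.259]
force: [0.1, 0.1, 0.1]
grip_width: 0.596
grip_force: 0.0
[-0.10034711 -0.17777191  0.18538541]
```

View pics/w4.png

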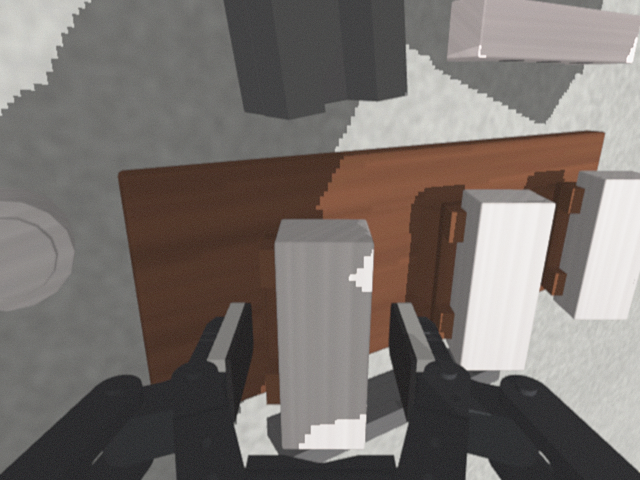

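The wrist view shows the two pads (at 235,345 and 410,345) straddling block 1 (275–372 wide, 240–448 long), centred and between the ledges. Now close and lift.

```bash
python3 -m handwheel '[[[0,0,0,0,0,0,-1],[0,0,0,0,0,0,-1],[0,0,0,0,0,0,-1],[0,0,0,0,0,0,-1]]]' 70;  python3 -m handwheel '[[[0,-3,5,0,0,0,-1],[0,-3,5,0,0,0,-1],[0,-5,9,0,0,0,-1],[0,-5,9,0,0,0,-1],[0,0,0,0,0,0,-1],[0,0,0,0,0,0,-1]]]'; for i in 1 2 3 4; do python3 -m handwheel '[[[0,0,0,0,0,0,-1]]]' | grep -E 'force'; done
```

```text
time_s: 4.4
eef_pos: [556.3, 73.2, 55.1]
ee_rot: [0.001, -0.012, 0.966, 0.259]
force: [-0.6, -0.3, 5.9]
grip_width: 0.336
grip_force: 70.8
time_s: 5.15
eef_pos: [555.8, 56.9, 82.1]
ee_rot: [-0.0, -0.012, 0.966, 0.259]
force: [-0.8, 0.3, -6.3]
grip_width: 0.336
grip_force: 70.8
force: [-0.2, -0.6, -8.2]
grip_force: 70.8
force: [-0.2, -0.2, -7.4]
grip_force: 70.8
force: [-0.7, 0.1, -7.2]
grip_force: 70.8
force: [-0.1, 0.6, -7.8]
grip_force: 70.8
```

Force is about −7.6 N (0.77 kg) against a zero baseline. Steel would be 3.5 to 4.1 N, so seat 1 holds the carbide block. I'll lift it, level it and carry it to the bare part of the granite.

```bash
python3 -m handwheel '[[[0,-8,25,-5,0,0,-1],[0,-10,25,-10,0,0,-1],[0,-20,25,-10,0,0,-1],[5,-40,10,-5,0,0,-1],[5,-55,0,0,0,0,-1],[5,-60,0,0,0,0,-1],[5,-60,0,0,0,0,-1],[4,-45,0,0,0,0,-1]]]'; python3 -m handwheel '[[[0,-25,-20,0,0,0,-1],[0,0,-20,0,0,0,-1],[0,0,-5,0,0,0,-1],[0,0,0,0,0,0,-1]]]'; python3 - <<'E'
from h import *
np.set_printoptions(precision=1,suppress=True)
a,b=cam("scene"),cam("side")
for n,c in(("scene",a),("side",b)):
    hsv=cv2.cvtColor(c["image"],cv2.COLOR_RGB2HSV)
    m=cv2.inRange(c["image"].astype(np.int16)[:,:,0]-c["image"][:,:,2].astype(np.int16),25,255)
    print(n,(m>0).sum())
im=np.zeros((480,800,3),np.uint8); 
x=cv2.resize(a["image"][150:310,130:350],(400,291));y=cv2.resize(b["image"][200:470,290:640],(400,309))
im[:291,:400]=x;im[:309,400:]=y;cv2.imwrite("pics/g1.png",im[:310,:,::-1])
E
```

```text
time_s: 6.65
eef_pos: [579.6, -243.1, 166.9]
ee_rot: [-0.003, -0.011, 1.0, 0.001]
force: [0.4, -0.5, -7.1]
grip_width: 0.335
grip_force: 71.3
time_s: 7.15
eef_pos: [580.1, -265.5, 122.5]
ee_rot: [-0.003, -0.012, 1.0, 0.0]
force: [0.5, 0.6, -7.5]
grip_width: 0.339
grip_force: 71.3
scene 29278
side 71943
```

View pics/g1.png

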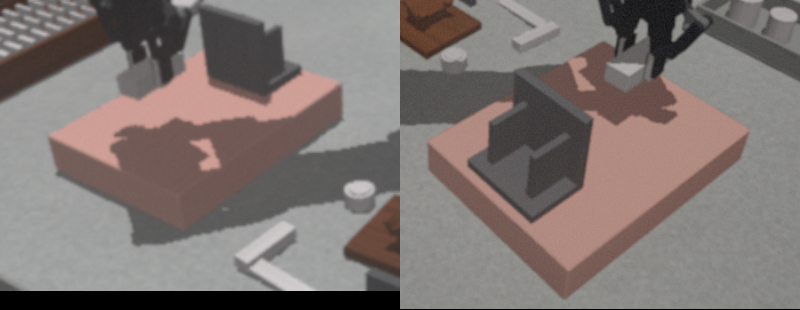

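The views show the block hanging over bare granite: scene crop (145,78), side crop (630,72). The plate's top corners are at scene crop (182,192), (50,137), (342,86) and side crop (605,43), (748,131), (429,145).

```bash
python3 - <<'E'
from h import *
np.set_printoptions(precision=1,suppress=True)
a,b=cam("scene"),cam("side")
for p,q in(((230.1,255.6),(469.4,237.6)),((157.5,225.4),(594.5,314.5)),((318.1,197.3),(315.4,326.7))): print(tri((a,b),(p,q)))
s=sense();print(s["eef_pos"],R.from_quat([*s["ee_rot"][1:],s["ee_rot"][0]]).as_matrix()[:,2])
E
python3 -m handwheel '[[[0,0,-20,0,0,0,-1],[0,0,-20,0,0,0,-1],[0,0,-12,0,0,0,-1],[0,0,-4,0,0,0,-1],[0,0,0,0,0,0,-1]]]'
```

```text
(array([ 664.2, -157.6,   50.2]), np.float64(4.8949615537191775))
(array([ 660.4, -371.2,   47.6]), np.float64(1.7995150284284844))
(array([ 372.6, -144.7,   44.4]), np.float64(2.7999632586579324))
[ 580.4 -265.9  123.2] [-0. -0. -1.]
time_s: 7.98
eef_pos: [580.2, -266.1, 66.7]
ee_rot: [-0.003, -0.012, 1.0, -0.0]
force: [-0.6, 0.0, -7.2]
grip_width: 0.334
grip_force: 71.4
```

```bash
python3 -m handwheel '[[[0,0,-2,0,0,0,-1],[0,0,-2,0,0,0,-1],[0,0,-1,0,0,0,-1],[0,0,0,0,0,0,-1]]]';  for i in 1 2 3; do python3 -m handwheel '[[[0,0,-1,0,0,0,-1],[0,0,0,0,0,0,-1]]]' | grep -E 'eef|force'; done
```

```text
time_s: 8.48
eef_pos: [580.0, -266.0, 61.3]
ee_rot: [-0.003, -0.012, 1.0, 0.0]
force: [-0.4, -0.5, -7.7]
grip_width: 0.334
grip_force: 71.4
eef_pos: [580.0, -266.0, 60.2]
force: [-0.6, 0.3, -6.9]
grip_force: 71.4
eef_pos: [580.1, -266.1, 59.5]
force: [-0.6, 0.6, -5.7]
grip_force: 71.8
eef_pos: [580.0, -266.1, 59.3]
force: [-5.5, 2.3, 3.1]
grip_force: 72.8
```

It is in contact and fully supported. Release and retreat.

```bash
python3 -m handwheel '[[[0,0,0,0,0,0,-0.2],[0,0,0,0,0,0,0.0],[0,0,0,0,0,0,0.2],[0,0,0,0,0,0,0.2],[0,0,10,0,0,0,0.2],[0,0,30,0,0,0,0.2],[0,0,50,0,0,0,0.2],[0,0,50,0,0,0,0.2]]]' 20; python3 -m handwheel '[[[-20,40,20,0,0,0,0.2],[-20,60,0,0,0,0,0.2],[0,60,0,0,0,0,0.2],[0,60,0,0,0,0,0.2],[0,0,0,0,0,0,0.2]]]'; python3 - <<'E'
from h import *
a,b,w=cam("scene"),cam("side"),cam("wrist")
im=np.zeros((600,800,3),np.uint8)
im[:300,:400]=cv2.resize(a["image"][150:360,130:410],(400,300));im[:300,400:]=cv2.resize(b["image"][120:390,240:600],(400,300))
im[300:,:400]=cv2.resize(w["image"],(400,300));cv2.imwrite("pics/end.png",im[:,:,::-1])
E
```

```text
time_s: 10.22
eef_pos: [579.9, -265.9, 200.6]
ee_rot: [-0.003, -0.012, 1.0, -0.0]
force: [0.8, 0.1, -0.4]
grip_width: 0.598
grip_force: 0.0
time_s: 10.85
eef_pos: [540.1, -43.3, 219.4]
ee_rot: [-0.002, -0.014, 1.0, 0.0]
force: [0.5, -0.7, 0.0]
grip_width: 0.602
grip_force: 0.0
```

View pics/end.png

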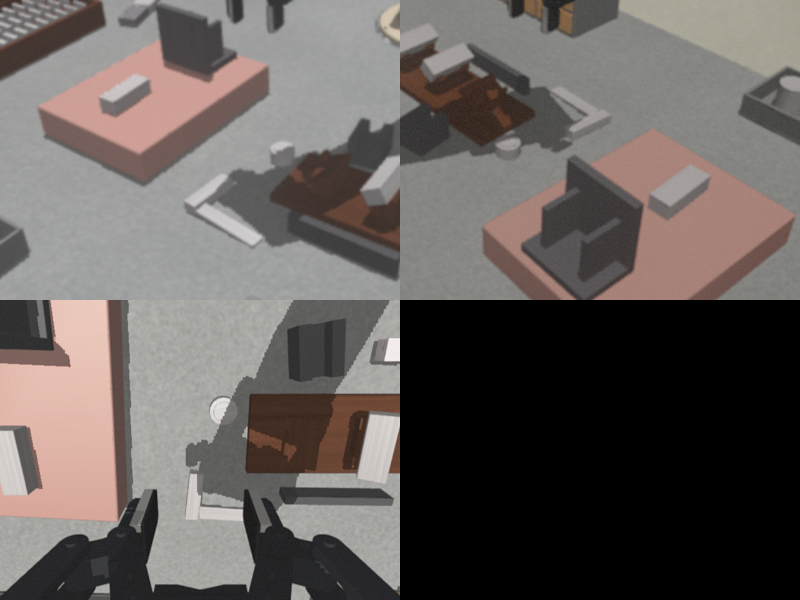

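The block lies flat on bare granite (scene crop (125,95), side crop (680,190)). The other two blocks are still in seats 2 and 3, the bystanders have not moved, and the robot is clear. I'm handing in.

```bash
python3 -c "
from rig import *
print(finish_job())"
```

```text
the job is handed in; nothing more can be done
None
```

I set the carbide block from seat 1 down gently on the granite plate and handed the job in. I identified it by its lifted weight of about 0.76 kg, so I left the other two blocks unweighed and untouched in seats 2 and 3.

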